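# Swing a forked carrier into the analyser's loading bay

### The arm

A 7-joint arm with a two-finger parallel gripper is mounted at the origin on the work surface. World frame = base frame: x ahead of the robot, y to its left, z up, the work surface at z = 0. Lengths are in m, angles in rad, forces in N, time in s.
With the tool pointing down it reaches from about 0.425 to 1.025 m from the base axis. Payload 9.4 kg.
Tool frame: the origin (TCP) lies between the finger pads; the fingertips stand 17 mm ahead of it and the grasp point (between the pads) lies 2 mm behind it; x points along the fingers, y is the direction in which the jaws open and shut, and the axes are right-handed (so a half turn about x gives the same grasp; the last joint's range is limited). The gripper opens to 93 mm and grips with 3 to 60 N. Pads are 15 mm wide; open, the fingers measure 128 mm over their backs; the gripper's body (75 mm by 188 mm) begins 65 mm behind the grasp point.
Start: joints at [-1.18, 0.599, -0.003, 1.599, 0.002, 0.943, -0.08], TCP at [0.327, 0.647, 0.236] pointing down, gripper open.
Joint ranges: [-2.57, 2.57], [-0.35, 1.97], [-1.29, 1.29], [0.11, 2.56], [-1.05, 4.19], [0.11, 1.86], [-2.63, 2.63]. Speed limits (rad/s): [2.22, 2.22, 3.01, 3.01, 3.14, 3.14, 3.14].

### API

Orientations are given as [roll, pitch, yaw] about the fixed x, y, z axes, in that order (R = Rz(yaw) Ry(pitch) Rx(roll)).
In Python, from rig import monitor, vision, ctrl gives the robot as it stands.
- The arm moves only by the shell command python3 -m pendant 'ROWS' [FORCE]. ROWS is JSON, a list of rows, each a list of 3 entries, a list of its own where there are three numbers: the shift along the world's x, y, z in cm, then the turn, a rotation vector about the world's x, y, z in rad, then the finger opening in cm, from 0 to 9.3. In form: [[[dx, dy, dz], [ax, ay, az], grip], ...]. A call has 1 to 12 rows; each row is the pose to reach, as a shift and turn from the pose commanded when the call began; what a row does not reach only later rows make up. A row lasts 1/10 s, in which the tool goes at most 50 mm and 8.59 degrees, less where a joint would pass 70% of its speed; a pose out of reach is approached as far as the arm can. A call with a gripper value outside its range is refused whole. The fingers move at their own pace and stop on an object; FORCE is the grip in N (left out, the last holds). Time passes only in rows, so rows that repeat a pose let the fingers close. It gives the time, the measured TCP pose, the force and the opening at its end, in the units of the state.
- monitor.get_state(): the state, without advancing time (a new reading comes with each control period).
- vision.get_image(name): name is "scene" or "side" or "wrist"; returns (picture, depth): 420x560x3 uint8, red, green, blue; 420x560 float32, m along the optical axis (not along the pixel's ray), 0 where there is no reading.
- vision.camera_params(name): a dict with "intrinsics" (3x3 intrinsics, pixels), "dist" ([k1, k2, p1, p2, k3] as OpenCV has them; the pictures are not rectified), "rvec" (rotation vector, rad) and "tvec" (3), from world to camera coordinates, as OpenCV has them. Camera axes: x right, y down, z forward; pixel columns grow to the right and rows downward; lengths in m; the calibration is good to about 2 mm. A picture is of the moment at which its call begins: read the wrist's pose just before it. camera_params takes no time and is no camera call; for the wrist camera it gives the pose at the moment of the call.
- ctrl.sign_off(): hands the job in, once; it reports no verdict.
The state is a dict: "t": time; "joint_positions": joint angles; "qvel": joint speeds; "joint_torque": joint torques, N m; "ee_pos": TCP position; "eef_rot": TCP orientation; "wrist_force": force on the tool from outside, world axes, zero at the start; "ft_torque": the same for the moment, N m; "grip_width": finger opening in m.
Only numpy, scipy, OpenCV 4.12 (cv2) and the standard library are available. Lean on these libraries where they do the work, as an engineer would, in place of code of your own. Each camera call takes 0.05 s, during which the arm holds its last target.

### The job

Load the forked carrier into the loading bay: lay it flat on the bay's plate with its fork around the thinner of the two steel posts and its knob end slanting out from the back rail at about 45 degrees, and let go of it. Then take it again at the knob end and push that end round, so that the carrier pivots about that post and goes in under the lip until it lies flush against the back rail. Let go, and leave the other things on the bench where they are.

Things in the scene. Friction and masses are not known exactly. Their poses are not given: they have to be found in the camera images.
- carrier_mid (a point): the forked carrier: a cream plastic bar 190 mm long, 44 mm wide and 26 mm high, about 0.2 kg, five dark round spots on top; lies flat on the bench. This point is at the centre of its length and width, half-way up (13 mm above its underside). x runs along the bar to its fork, z up. It can be gripped across its width here; laid slanting at the post, open the fingers only some 15 mm, clear of the lip
- carrier_notch (a point): point in the open notch of the fork, at the underside, on the bar's centre line, 69 mm from the bar's centre. The notch is 24 mm wide, goes through from top to bottom, is open at the bar's end (26 mm beyond this point) and its bottom lies 8 mm from this point towards the bar's centre. Axes as carrier_mid
- carrier_knob (a point): centre of the upright round knob, 22 mm across and 26 mm high, that stands on the bar's other end, 75 mm from the bar's centre (144 mm from carrier_notch). This point is half-way up the knob, 39 mm above the bar's underside; the bar ends 20 mm beyond it. Held firmly and low it can turn between the fingers; pushed high and hard the light bar would tip
- bay_post (a point): foot of the loading bay's upright steel post (12 mm across, 24 mm high, tapered top), on top of its fixed aluminium plate, which is 6 mm thick. Axes are the bay's: the plate reaches 160 mm to -x (robot side), 55 mm to +x, 45 mm to +y and 220 mm to -y of the post. The carrier slides on it with ordinary friction; nothing latches
- bay_rail (a point): middle of the grey back rail's face, at the plate's level. The face looks to the bay's -x, 17 mm on the +x side of the post's axis; the rail runs along y, 35 to 120 mm to the -y side of the post, and is 35 mm high above the plate
- bay_lip (a point): middle of the underside edge of the lip, 31 mm above the plate, that sticks out 10 mm from the rail over the carrier's place. It is 4 mm thick and runs 45 to 115 mm to the -y side of the post, so the carrier cannot be set in from above and the gripper must stay clear of it
- bay_stop (a point): foot of the bay's round end stop (18 mm across, 24 mm high), 5 mm to the -x and 196 mm to the -y side of the post: the home carrier lies between it and the post
- bay_home (a point): where the knob's centre comes when the carrier is fully home: 5 mm to the -x and 144 mm to the -y side of the post, 39 mm above the plate. The home carrier lies along the bay's y, its fork towards +y, and is swung in from the -x side
- blank: bystander: a plain bar of the same cream plastic, 150 x 44 x 26 mm, with square ends and no knob; origin at the centre of its underside, x along it. Lies on the bench beside the carrier, on either side of it
- reagent: bystander: capped bottle, 68 mm across and 140 mm high; origin at the centre of its underside
- tip_box: bystander: grey box with a clear lid, 87 x 122 x 61 mm; origin at the centre of its underside
- carrier: the same forked carrier; origin at the centre of its underside, axes as carrier_mid
There are look-alikes about, which are no part of the job. What is shaped like the carrier but yellow is not meant.

How it is judged:
On the way:
1. the carrier lies flat on the bay's plate with its fork around the post (notch point within 20 mm of the post's axis), slanting out at least 20 degrees from the rail, and the robot has let go of it (horizontal distance between carrier_notch and bay_post below 0.02 m and angle between carrier_mid's own z axis and vertical below 0.06 rad and z of carrier_notch in the frame of bay_post below 0.004 m and angle between the x axis of carrier_mid and the y axis of bay_post, either way round above 0.35 rad and x of carrier_knob in the frame of bay_post below -0.04 m and contact force between the fingers and carrier below 0.05 N), for 0.2 s.
At the end, for the whole second after the job is handed in: the carrier lies flat and still on the bay's plate, its fork around the post (notch point within 20 mm of the post's axis), along the back rail within 4 degrees and its knob end within 5 mm of touching the rail's line, released; no bystander was moved by more than 30 mm (horizontal distance between carrier_notch and bay_post below 0.02 m and angle between carrier_mid's own z axis and vertical below 0.06 rad and z of carrier_notch in the frame of bay_post below 0.004 m and angle between the x axis of carrier_mid and the y axis of bay_post, either way round below 0.07 rad and x of carrier_knob in the frame of bay_post above -0.01 m and y of carrier_knob in the frame of bay_post below -0.1 m and contact force between the fingers and carrier below 0.05 N and linear speed of carrier below 0.01 m/s).
It fails at once if a bystander is moved by more than 30 mm (distance of any of blank, reagent, tip_box from where it was at the start of the episode above 0.03 m).
It also fails if it takes over 53 s, if anything falls off the work surface, if the arm or the gripper's body presses on something with over 40 N, if the wrist force passes 120 N, or if a joint passes its speed limit or range.

## Working session

There is one attempt and no reset: what is moved stays moved. The work goes in short steps, Python scripts to look and compute and a shell command to move; the robot and the scene stay as the last step left them, time stands still between calls to the robot, and variables do not carry over. Pictures are saved under pics/ and viewed, and the job is handed in when it is done.

```bash
ls; mkdir -p pics
cat > h.py <<'E'
import numpy as np, cv2
from rig import monitor, vision, ctrl
def shot(n, fn):
    p=vision.camera_params(n); im,d=vision.get_image(n)
    cv2.imwrite(f'pics/{fn}.png', im[:,:,::-1]); np.savez(f'pics/{fn}.npz',im=im,d=d,K=p['intrinsics'],dist=p['dist'],r=p['rvec'],t=p['tvec'])
    return im,d,p
class V:
    def __init__(s,fn):
        z=np.load(f'pics/{fn}.npz'); s.im=z['im'];s.d=z['d'];s.K=z['K'].reshape(3,3);s.dist=z['dist'];s.R=cv2.Rodrigues(z['r'])[0];s.t=z['t'].reshape(3)
    def ray(s,uv):
        q=cv2.undistortPoints(np.array(uv,float).reshape(-1,1,2),s.K,s.dist).reshape(-1,2)
        return np.c_[q,np.ones(len(q))]
    def atz(s,uv,z):
        r=s.ray(uv)@s.R; c=-s.R.T@s.t
        return c+r*((z-c[2])/r[:,2])[:,None]
    def dep(s,uv):
        uv=np.array(uv).reshape(-1,2); d=s.d[uv[:,1].astype(int),uv[:,0].astype(int)]
        return (s.ray(uv)*d[:,None]-s.t)@s.R
    def proj(s,P):
        return cv2.projectPoints(np.array(P,float).reshape(-1,3),cv2.Rodrigues(s.R)[0],s.t,s.K,s.dist)[0].reshape(-1,2)
    def cloud(s):
        v,u=np.nonzero(s.d>0); uv=np.c_[u,v]; return uv,s.dep(uv)
E
python3 - <<'E'
from h import *
for n in ['scene','side','wrist']: shot(n,n+'0')
print(monitor.get_state())
for n in ['scene','side','wrist']:
    v=V(n+'0'); print(n,-v.R.T@v.t, v.R[2])
E
```

```text
pics
{'t': 0.15, 'joint_positions': array([-1.17971928,  0.59993209, -0.00252805,  1.59996299,  0.00182203,
        0.94285561, -0.07976922]), 'qvel': array([-0.00278551, -0.00191149, -0.00045151, -0.00338124,  0.00143091,
        0.00096805,  0.00049202]), 'joint_torque': array([ 2.90296783e-03, -7.65585065e+01,  1.49923593e+00, -2.52565241e+01,
       -5.22702187e-02,  1.48635346e-02,  8.81131473e-05]), 'ee_pos': array([0.3267693 , 0.64679848, 0.23495922]), 'eef_rot': array([-1.45131867,  1.56963961, -1.91900626]), 'wrist_force': array([-0.06756313, -0.51328597, -0.49833891]), 'ft_torque': array([-0.01595492, -0.03432861,  0.00364073]), 'grip_width': 0.09290218386292122}
scene [1.10962192 0.11488882 1.06585012] [-0.51265135 -0.08147261 -0.85472265]
side [ 0.45038924 -0.63790242  0.69026814] [ 0.03805294  0.73099951 -0.68131615]
wrist [0.26484788 0.67763293 0.38387678] [ 0.2253981  -0.11520857 -0.96743097]
```

View pics/scene0.png

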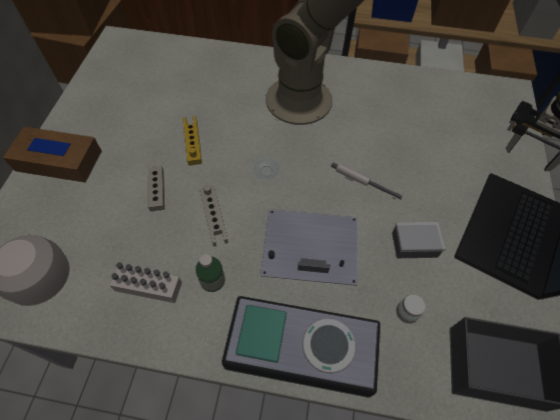

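View pics/side0.png

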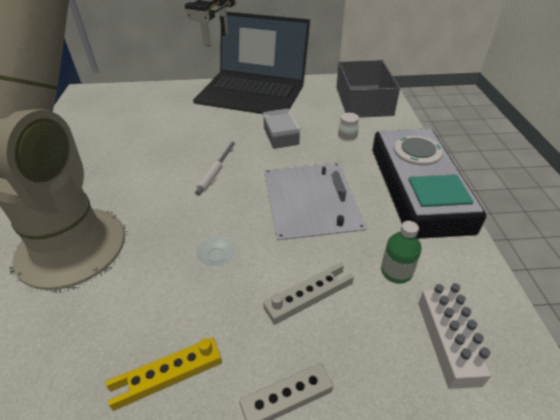

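View pics/wrist0.png

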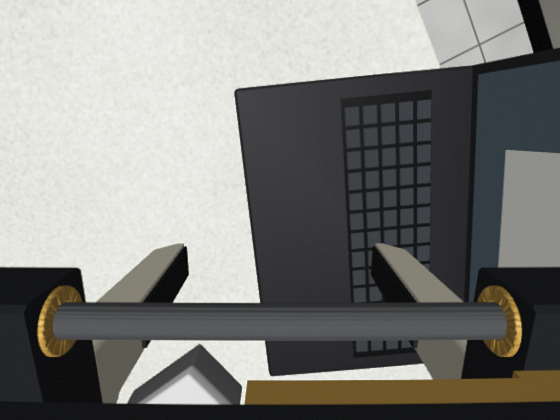

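The carrier is at scene (212,215), fork towards (218,242) and knob at (208,190). The bay plate is around (310,246), with the thin post at (342,263) and the stop at (271,254). The yellow decoy is at (192,140) and the blank at (156,188). Next I'll measure them.

Run:
```python
from h import *
z=V('scene0'); im=z.im[150:290,130:370]; a=cv2.resize(im,None,fx=3.3,fy=3.3,interpolation=cv2.INTER_CUBIC); cv2.imwrite('pics/sz.png',a[:,:,::-1])
z=V('side0'); im=z.im[150:330,250:450]; a=cv2.resize(im,None,fx=3.3,fy=3.3,interpolation=cv2.INTER_CUBIC); cv2.imwrite('pics/dz.png',a[:,:,::-1])
z=V('scene0')
for n,p in dict(knob=(208,190),fork=(214,238),mid=(212,215),post=(342,263),stop=(271,254),plate=(310,235),rail=(314,262),blank=(156,188),bottle=(207,259),bench=(250,200)).items(): print(n,z.dep([p])[0].round(4))
```

```text
knob [ 0.4723 -0.2005  0.0492]
fork [ 0.6112 -0.1486  0.0231]
mid [ 0.5417 -0.1724  0.0281]
post [0.6224 0.2158 0.0252]
stop [0.6346 0.0201 0.032 ]
plate [0.5415 0.1175 0.0042]
rail [0.6406 0.1395 0.0408]
blank [ 0.4796 -0.3644  0.0255]
bottle [ 0.7262 -0.1209  0.1406]
bench [ 0.4554 -0.0793  0.0033]
```

View pics/sz.png

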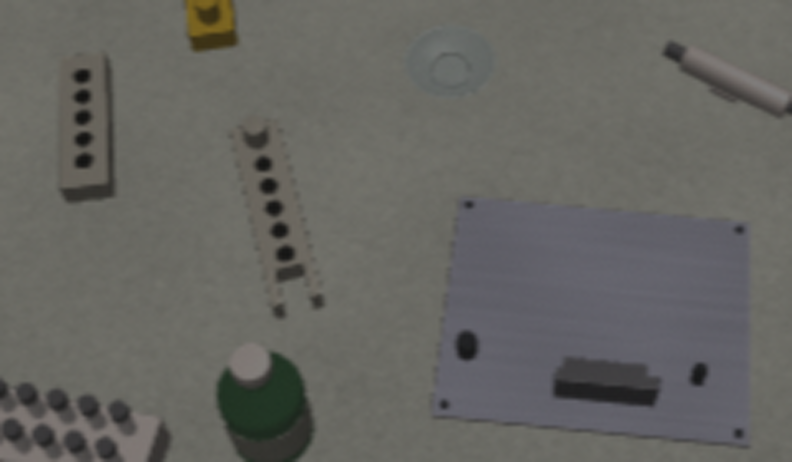

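View pics/dz.png

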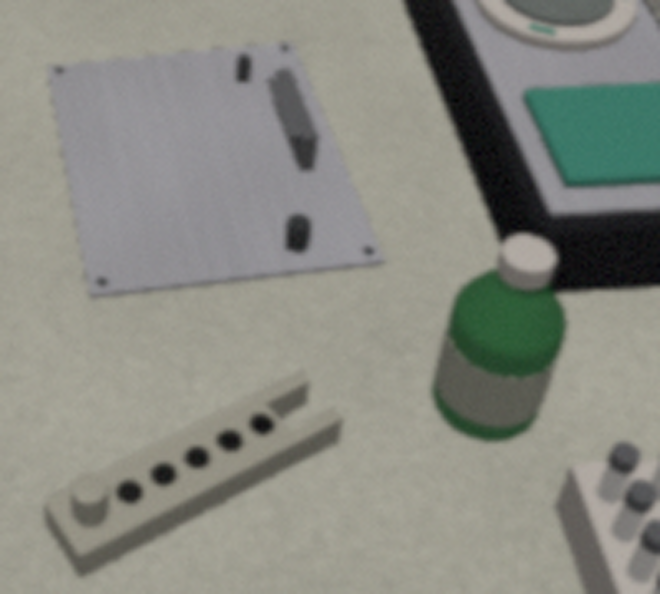

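Run:
```python
from h import *
from scipy.optimize import least_squares
S=V('scene0');D=V('side0')
s=lambda x:np.array(x,float)/3.3+[130,150]-.35
d=lambda x:np.array(x,float)/3.3+[250,150]-.35
cs=s([(462,198),(748,222),(749,444),(433,416)]); cd=d([(90,296),(50,67),(292,43),(383,262)])
C=np.array([(-.16,-.22),(-.16,.045),(.055,.045),(.055,-.22)])
W=[S.atz(cs,.006)[:,:2],D.atz(cd,.006)[:,:2]]
def T(p,c): 
    R=np.array([[np.cos(p[2]),-np.sin(p[2])],[np.sin(p[2]),np.cos(p[2])]]); return c@R.T+p[:2]
for nm,w in zip('sd',W):
    o=least_squares(lambda p:(T(p,C)-w).ravel(),[.62,.21,0]); print(nm,o.x.round(4),np.degrees(o.x[2]),(o.fun.reshape(-1,2)*1e3).round(1).tolist())
print('post top',S.atz(s([(699,366)]),.03),D.atz(d([(244,58)]),.03))
print('stop top',S.atz(s([(467,335)]),.03),D.atz(d([(299,218)]),.03))
sp=S.atz(s([(263,163),(268,186),(274,208),(280,230),(286,253)]),.026)[:,:2]
sd=D.atz(d([(129,491),(164,474),(197,457),(230,440),(262,424)]),.026)[:,:2]
for q in(sp,sd):
    e=q[-1]-q[0];print('spots',q.round(4).tolist(),np.degrees(np.arctan2(e[1],e[0])))
print('knob',S.atz(s([(256,126)]),.052),D.atz(d([(89,487)]),.052))
print('tips',S.atz(s([(277,305),(317,295)]),.026),D.atz(d([(342,424),(306,378)]),.026))
```

```text
s [0.6191 0.2159 0.0855] 4.8980855629730815 [[-1.3, -3.3], [-1.1, 2.1], [1.5, 2.5], [0.9, -1.3]]
d [0.6188 0.2137 0.076 ] 4.354493956573082 [[-0.8, 0.1], [-2.7, 0.8], [1.7, -0.1], [1.7, -0.8]]
post top [[0.61772054 0.21320709 0.03      ]] [[0.61803663 0.21410667 0.03      ]]
stop top [[0.62509355 0.01878342 0.03      ]] [[0.62999618 0.02443811 0.03      ]]
spots [[0.4885, -0.1951], [0.5114, -0.1843], [0.5326, -0.1731], [0.5534, -0.1621], [0.5748, -0.151]] 27.053054734421526
spots [[0.4898, -0.1933], [0.5118, -0.1829], [0.533, -0.1721], [0.5547, -0.1611], [0.5761, -0.1506]] 26.340831716592675
knob [[ 0.46701747 -0.20389293  0.052     ]] [[ 0.46562768 -0.20641876  0.052     ]]
tips [[ 0.62519868 -0.14567874  0.026     ]
 [ 0.60969072 -0.11460511  0.026     ]] [[ 0.62551335 -0.15417661  0.026     ]
 [ 0.60979694 -0.11679161  0.026     ]]
```

```bash
cat >> h.py <<'E'
from scipy.spatial.transform import Rotation as Ro
def ty():
    s=monitor.get_state(); R=Ro.from_euler('xyz',s['eef_rot']).as_matrix()
    print('t',round(s['t'],2),'pos',s['ee_pos'].round(4),'x',R[:,0].round(3),'yaw_y',np.degrees(np.arctan2(R[1,1],R[0,1])).round(2),'w',round(s['grip_width'],4),'F',s['wrist_force'].round(1),'q',s['joint_positions'].round(2))
E
python3 -c "
from h import *
ty()"
```

```text
t 0.15 pos [0.3268 0.6468 0.235 ] x [-0.    -0.001 -1.   ] yaw_y 63.2 w 0.0929 F [-0.1 -0.5 -0.5] q [-1.18  0.6  -0.    1.6   0.    0.94 -0.08]
```

```bash
python3 -m pendant '[[[20.6,-82,0],[0,0,-2.208],7],[[20.6,-82,0],[0,0,-2.208],7],[[20.6,-82,0],[0,0,-2.208],7],[[20.6,-82,0],[0,0,-2.208],7],[[20.6,-82,0],[0,0,-2.208],7],[[20.6,-82,0],[0,0,-2.208],7],[[20.6,-82,0],[0,0,-2.208],7],[[20.6,-82,0],[0,0,-2.208],7],[[20.6,-82,0],[0,0,-2.208],7],[[20.6,-82,0],[0,0,-2.208],7],[[20.6,-82,0],[0,0,-2.208],7],[[20.6,-82,0],[0,0,-2.208],7]]' 20
python3 -c "
from h import *
ty(); shot('wrist','w1'); "
```

```text
t: 1.35
ee_pos: [0.4732, 0.0634, 0.2358]
eef_rot: [3.006, 1.57, 0.732]
wrist_force: [0.7, 1.2, 0.7]
grip_width: 0.0699
t 1.35 pos [0.4732 0.0634 0.2358] x [ 0.  0. -1.] yaw_y -40.26 w 0.0699 F [0.7 1.2 0.7] q [-0.66  0.34  0.54  2.17 -0.27  0.69 -0.64]
```

View pics/w1.png

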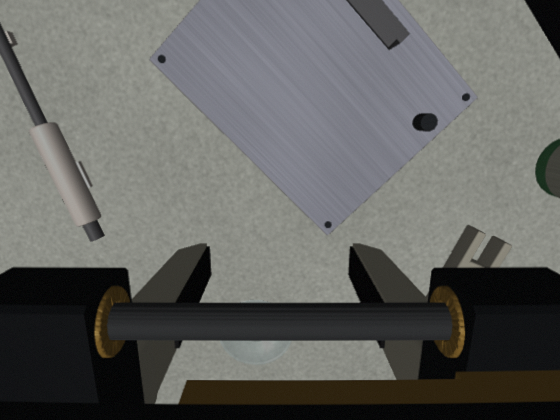

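The wrist view shows the plate corners at (150,60), (328,235) and (477,98), and the stop at (425,121).

```bash
python3 - <<'E'
from h import *
w=V('w1'); q=w.atz([(151,60),(328,235),(477,98)],.006)[:,:2]; print(q.round(4)); e=q[0]-q[1];print(np.linalg.norm(e),np.degrees(np.arctan2(e[1],e[0]))-90); f=q[2]-q[1];print(np.linalg.norm(f),np.degrees(np.arctan2(f[1],f[0])))
print(w.atz([(428,121)],.03))
E
python3 -m pendant '[[[3,-11.8,0],[0,0,-0.2],7],[[6,-23.6,0],[0,0,-0.4],7],[[6,-23.6,0],[0,0,-0.402],7],[[6,-23.6,0],[0,0,-0.402],7],[[6,-23.6,0],[0,0,-0.402],7],[[6,-23.6,0],[0,0,-0.402],7],[[6,-23.6,-5],[0,0,-0.402],7],[[6,-23.6,-10],[0,0,-0.402],7],[[6,-23.6,-10],[0,0,-0.402],7]]'
python3 -c "
from h import *
ty(); shot('wrist','w2');shot('side','s2') "
```

```text
[[ 0.457   0.2427]
 [ 0.4779 -0.0178]
 [ 0.6885 -0.0007]]
0.2613785280489067 4.589425063150671
0.21129790374754345 4.6547327781538135
[[0.62853883 0.01953423 0.03      ]]
t: 2.3
ee_pos: [0.5301, -0.1689, 0.1309]
eef_rot: [-0.72, 1.561, 2.894]
wrist_force: [-0.4, 0.4, 0.4]
grip_width: 0.0702
t 2.3 pos [ 0.5301 -0.1689  0.1309] x [-0.009  0.002 -1.   ] yaw_y -62.93 w 0.0702 F [-0.4  0.4  0.4] q [-0.13  0.6   0.5   2.09 -0.51  0.58 -0.36]
```

View pics/w2.png

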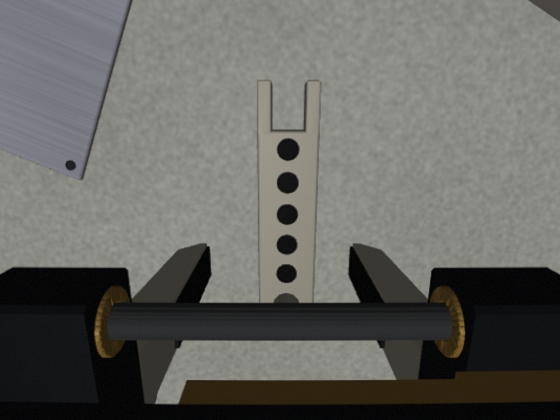

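View pics/s2.png

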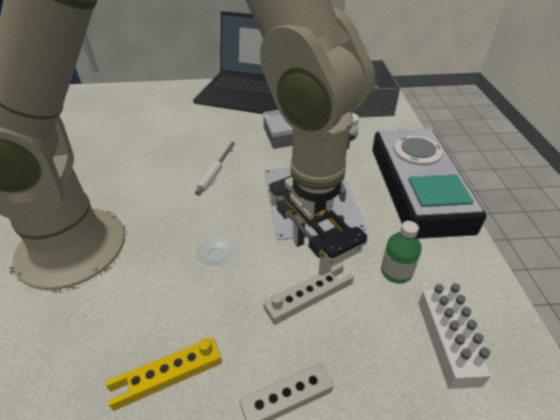

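Wrist image: the carrier is centred, with the fork tips at (264,81) and (313,81), the middle spot at (287,214) and the notch bottom at (288,130). Bay yaw is confirmed at 4.6°.

Run:
```python
from h import *
w=V('w2'); q=w.atz([(288,149),(287.5,182),(287,214),(287,244),(286.5,273)],.026)[:,:2]; print(q.round(4).tolist()); e=q[0]-q[-1];print(np.degrees(np.arctan2(e[1],e[0])))
t=w.atz([(258,81),(320,81),(289,131)],.026)[:,:2];print(t.round(4), np.linalg.norm(t[0]-t[1]))
d=e/np.linalg.norm(e); print('mid from tips',t[:2].mean(0)-.095*d,'from notch',t[2]-.061*d)
ty()
```

```text
[[0.5753, -0.153], [0.554, -0.1637], [0.5323, -0.1745], [0.5112, -0.1855], [0.4896, -0.1963]]
26.751529770533686
[[ 0.6067 -0.1137]
 [ 0.6259 -0.1513]
 [ 0.5868 -0.1479]] 0.04214473019444911
mid from tips [ 0.53148738 -0.17526861] from notch [ 0.53228407 -0.1753426 ]
t 2.4 pos [ 0.5327 -0.1707  0.1358] x [-0.002  0.    -1.   ] yaw_y -62.98 w 0.0698 F [ 0.2 -0.1  0.1] q [-0.13  0.59  0.5   2.09 -0.51  0.58 -0.37]
```

```bash
python3 -m pendant '[[[-0.1,-0.2,-4],[0,0,0],7],[[-0.1,-0.2,-8],[0,0,0],7],[[-0.1,-0.2,-10.5],[0,0,0],7],[[-0.1,-0.2,-11.5],[0,0,0],7],[[-0.1,-0.2,-11.6],[0,0,0],7],[[-0.1,-0.2,-11.6],[0,0,0],3.5],[[-0.1,-0.2,-11.6],[0,0,0],3.5],[[-0.1,-0.2,-11.6],[0,0,0],3.5],[[-0.1,-0.2,-11.6],[0,0,0],3.5],[[-0.1,-0.2,-11.6],[0,0,0],3.5]]' 25
python3 -c "
from h import *
ty() "
```

```text
t: 3.4
ee_pos: [0.5327, -0.1729, 0.0205]
eef_rot: [2.53, 1.569, -0.139]
wrist_force: [0.1, 1.1, 8.8]
grip_width: 0.0436
t 3.4 pos [ 0.5327 -0.1729  0.0205] x [ 0.001 -0.    -1.   ] yaw_y -62.97 w 0.0436 F [0.1 1.1 8.8] q [ 0.01  0.75  0.3   2.14 -0.65  0.34 -0.24]
```

```bash
python3 -m pendant '[[[0,0,4],[0,0,0],3.5],[[0,0,8],[0,0,0],3.5],[[0.6,5,10],[0,0,0.1],3.5],[[1.2,10,10],[0,0,0.2],3.5],[[1.8,15,10],[0,0,0.3],3.5],[[2.3,19.5,10],[0,0,0.394],3.5],[[2.9,24.2,10],[0,0,0.394],3.5],[[3.4,29,10],[0,0,0.394],3.5],[[3.9,33.2,10],[0,0,0.394],3.5],[[3.9,33.2,10],[0,0,0.394],3.5],[[3.9,33.2,10],[0,0,0.394],3.5],[[3.9,33.2,10],[0,0,0.394],3.5]]'
python3 -c "
from h import *
ty(); shot('wrist','w3');shot('side','s3') "
```

```text
t: 4.6
ee_pos: [0.5707, 0.1578, 0.1196]
eef_rot: [0.213, 1.57, -2.065]
wrist_force: [-0.1, 0.4, -2.7]
grip_width: 0.0438
t 4.6 pos [0.5707 0.1578 0.1196] x [-0.001 -0.001 -1.   ] yaw_y -40.47 w 0.0438 F [-0.1  0.4 -2.7] q [-0.67  0.64  0.45  2.03 -0.49  0.59 -0.58]
```

View pics/w3.png

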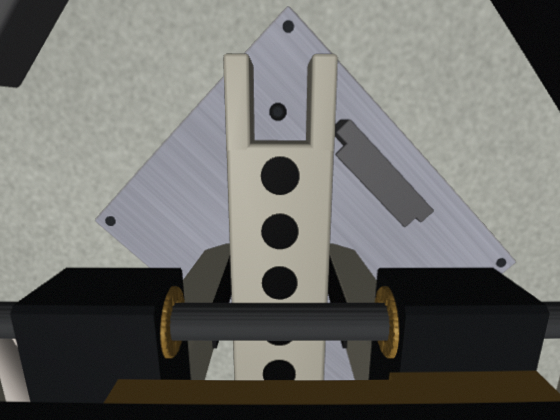

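View pics/s3.png

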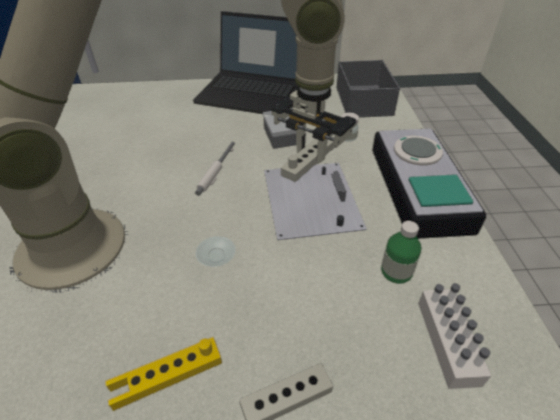

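The post shows through the notch at (278,111), nearly centred (notch edges at 250–309). Now for the offsets.

Run:
```python
from h import *
w=V('w3'); ty()
p=w.atz([(278,111)],.030)[0,:2]
zt=.1196+.0055
t=w.atz([(223,56),(338,56),(279.5,143)],zt)[:,:2]; q=w.atz([(280,176),(280,283)],zt)[:,:2]
e=q[0]-q[1]; d=e/np.linalg.norm(e); n=np.array([-d[1],d[0]])
print('post',p,'yaw',np.degrees(np.arctan2(d[1],d[0])),'spot gap',np.linalg.norm(e),'w',np.linalg.norm(t[0]-t[1]))
for nm,no in (('tips',t[:2].mean(0)-.026*d),('notchbot',t[2]+.008*d),('spot',q[0]+d*.0213)):
    r=p-no; print(nm,no,'post rel notch along',r@d,'left',r@n)
c=w.atz([(96,220),(288,8),(514,262)],.006)[:,:2];print(c, np.degrees(np.arctan2(*(c[1]-c[0])[::-1])))
```

```text
t 4.7 pos [0.571  0.1574 0.1197] x [-0.    -0.001 -1.   ] yaw_y -40.53 w 0.0437 F [ 0.6 -0.5 -2. ] q [-0.66  0.64  0.45  2.03 -0.49  0.59 -0.58]
post [0.61853889 0.21384644] yaw 49.5791263426484 spot gap 0.048035668091657796 w 0.04361371602600437
tips [0.61470839 0.20738687] post rel notch along 0.007401374314640633 left 0.0012721972412405714
notchbot [0.61530925 0.20869927] post rel notch along 0.006012644421382106 left 0.0008786728863082009
spot [0.61542649 0.20852813] post rel notch along 0.006066914203836771 left 0.0010788967043166033
[[0.45760941 0.24436673]
 [0.66757033 0.26099158]
 [0.68830527 0.00092448]] 4.527272835892536
```

```bash
python3 -m pendant '[[[0.05,0.2,-3],[0,0,0],3.5],[[0.05,0.2,-6],[0,0,0],3.5],[[0.05,0.2,-8],[0,0,0],3.5],[[0.05,0.2,-9.0],[0,0,0],3.5],[[0.05,0.2,-9.3],[0,0,0],3.5],[[0.05,0.2,-9.3],[0,0,0],3.5],[[0.05,0.2,-9.3],[0,0,0],3.5]]'
python3 -c "
from h import *
ty(); shot('wrist','w4') "
```

```text
t: 5.4
ee_pos: [0.5723, 0.1607, 0.0274]
eef_rot: [2.457, 1.57, 0.18]
wrist_force: [-0.2, 0.1, -2.8]
grip_width: 0.0435
t 5.4 pos [0.5723 0.1607 0.0274] x [ 0.001  0.    -1.   ] yaw_y -40.45 w 0.0435 F [-0.2  0.1 -2.8] q [-0.58  0.77  0.32  2.06 -0.59  0.41 -0.5 ]
```

View pics/w4.png

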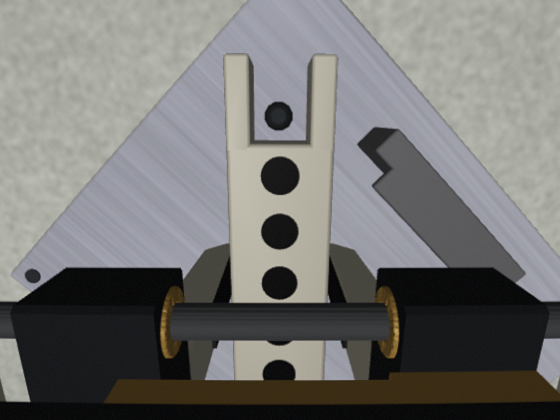

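The post sits inside the fork, at (279,116). I'll lower about 1 mm more, open to 5.9 cm and lift.

```bash
python3 -m pendant '[[[0,0,-0.1],[0,0,0],3.5],[[0,0,-0.1],[0,0,0],3.5],[[0,0,-0.1],[0,0,0],5.9],[[0,0,-0.1],[0,0,0],5.9],[[0,0,-0.1],[0,0,0],5.9],[[0,0,-0.1],[0,0,0],5.9],[[0,0,-0.1],[0,0,0],5.9]]'
python3 -c "
from h import *
ty()"
python3 -m pendant '[[[0,0,2],[0,0,0],5.9],[[0,0,5],[0,0,0],5.9],[[0,0,9],[0,0,0],5.9],[[-3.5,-4,11],[0,0,0],5.9],[[-7,-8,11],[0,0,0],5.9],[[-7,-8,11],[0,0,0],5.9],[[-7,-8,11],[0,0,0],5.9]]'
python3 -c "
from h import *
ty(); shot('wrist','w5');shot('scene','c5');shot('side','s5') "
```

```text
t: 6.15
ee_pos: [0.5716, 0.1612, 0.0256]
eef_rot: [0.116, 1.571, -2.16]
wrist_force: [-0.1, -0.2, 0.7]
grip_width: 0.0588
t 6.15 pos [0.5716 0.1612 0.0256] x [-0. -0. -1.] yaw_y -40.39 w 0.0588 F [-0.1 -0.2  0.7] q [-0.58  0.77  0.32  2.06 -0.59  0.4  -0.5 ]
t: 6.85
ee_pos: [0.5007, 0.0799, 0.1361]
eef_rot: [-1.88, 1.57, 2.124]
wrist_force: [0.2, 0.2, 0.3]
grip_width: 0.059
t 6.85 pos [0.5007 0.0799 0.1361] x [-0.  0. -1.] yaw_y -40.54 w 0.059 F [0.2 0.2 0.3] q [-0.58  0.53  0.45  2.2  -0.48  0.5  -0.47]
```

View pics/w5.png

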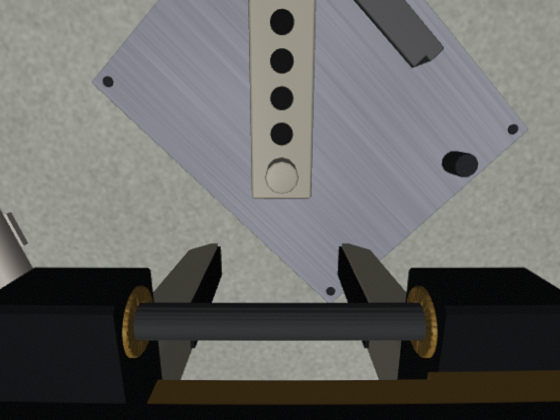

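View pics/s5.png

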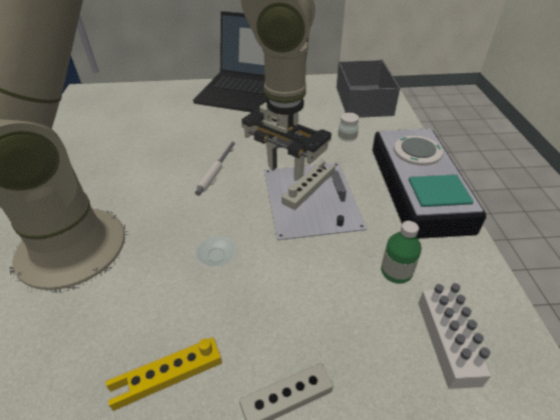

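The carrier lies flat on the plate at a slant, with the fork on the post. The knob top is at (282,176) in the wrist image.

Run:
```python
from h import *
w=V('w5'); ty()
k=w.atz([(282,176)],.058)[0,:2]
q=w.atz([(283,21),(281.5,134)],.032)[:,:2]; e=q[0]-q[1]; yaw=np.arctan2(e[1],e[0])
d=e/np.linalg.norm(e); a=w.atz([(252,198),(311,198)],.032)[:,:2].mean(0)+.02*d
print('knob',k,'from end',a,'yaw',np.degrees(yaw)); 
k=(k+a)/2
print('notch',k+.144*d,'vs post .6185,.2138')
b=np.radians(4.6); R=np.array([[np.cos(b),-np.sin(b)],[np.sin(b),np.cos(b)]])
post=np.array([.6185,.2138])
print('knob in bay',(k-post)@R, 'home world',post+R@[-.005,-.144])
# arc about notch: from current bay angle to 90deg
n=post
ang=yaw-b
for f in np.linspace(0,1,9):
    th=ang+(np.pi/2-ang)*f
    noff=(k+.144*d-post)@R
    tgt=np.array([-.005,0.])*f+noff*(1-f)+np.array([0,-.0])
    kb=tgt-.144*np.array([np.cos(th),np.sin(th)])
    kw=post+R@kb
    print(round(f,2),'dkn cm',((kw-k)*100).round(2),'turn',round(th-ang,3),kb.round(4))
```

```text
t 7.0 pos [0.5028 0.0824 0.1354] x [ 0.001  0.    -1.   ] yaw_y -40.32 w 0.0587 F [0.2 0.2 0.5] q [-0.58  0.54  0.45  2.2  -0.48  0.5  -0.47]
knob [0.52396788 0.10320148] from end [0.52371043 0.10274391] yaw 48.78454919353459
notch [0.61871965 0.21129486] vs post .6185,.2138
knob in bay [-0.10324416 -0.10287862] home world [0.62506475 0.06986285]
0.0 dkn cm [0. 0.] turn 0.0 [-0.1032 -0.1029]
0.12 dkn cm [ 1.06 -0.87] turn 0.1 [-0.0933 -0.1124]
0.25 dkn cm [ 2.21 -1.62] turn 0.2 [-0.0825 -0.1208]
0.38 dkn cm [ 3.43 -2.24] turn 0.3 [-0.0709 -0.128 ]
0.5 dkn cm [ 4.7  -2.73] turn 0.4 [-0.0585 -0.1339]
0.62 dkn cm [ 6.03 -3.09] turn 0.5 [-0.0457 -0.1385]
0.75 dkn cm [ 7.38 -3.31] turn 0.6 [-0.0323 -0.1418]
0.88 dkn cm [ 8.75 -3.38] turn 0.7 [-0.0187 -0.1436]
1.0 dkn cm [10.12 -3.31] turn 0.8 [-0.005 -0.144]
```

```bash
python3 -m pendant '[[[2.1,2.05,-3],[0,0,-0.015],5],[[2.1,2.05,-6],[0,0,-0.015],5],[[2.1,2.05,-7.8],[0,0,-0.015],5],[[2.1,2.05,-8.3],[0,0,-0.015],5],[[2.1,2.05,-8.3],[0,0,-0.015],4],[[2.1,2.05,-8.3],[0,0,-0.015],3],[[2.1,2.05,-8.3],[0,0,-0.015],2],[[2.1,2.05,-8.3],[0,0,-0.015],2],[[2.1,2.05,-8.3],[0,0,-0.015],2]]' 5
python3 -c "
from h import *
ty(); shot('wrist','w6');shot('side','s6') "
```

```text
t: 7.9
ee_pos: [0.5227, 0.1021, 0.0533]
eef_rot: [3.107, 1.57, 0.817]
wrist_force: [-2.3, 0.5, 4.6]
grip_width: 0.0217
t 7.9 pos [0.5227 0.1021 0.0533] x [ 0.001  0.001 -1.   ] yaw_y -41.23 w 0.0217 F [-2.3  0.5  4.6] q [-0.51  0.68  0.31  2.19 -0.59  0.35 -0.42]
```

View pics/w6.png

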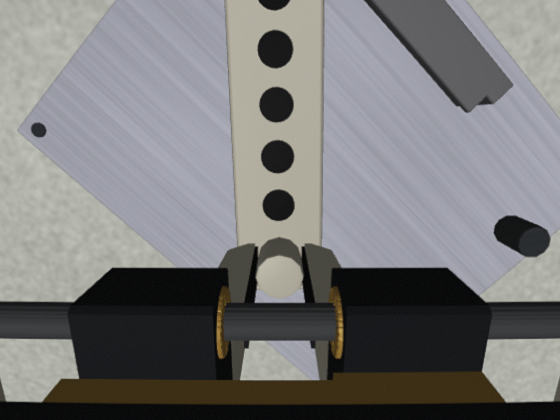

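```bash
python3 -m pendant '[[[0.5,-0.45,0],[0,0,0.05],2],[[1.06,-0.87,0],[0,0,0.1],2],[[1.62,-1.26,0],[0,0,0.15],2],[[2.21,-1.62,0],[0,0,0.2],2],[[2.8,-1.95,0],[0,0,0.25],2],[[3.43,-2.24,0],[0,0,0.3],2],[[4.05,-2.5,0],[0,0,0.35],2],[[4.7,-2.73,0],[0,0,0.4],2],[[5.36,-2.93,0],[0,0,0.45],2],[[6.03,-3.09,0],[0,0,0.5],2],[[6.7,-3.21,0],[0,0,0.55],2],[[7.38,-3.31,0],[0,0,0.6],2]]'
python3 -c "
from h import *
ty(); shot('wrist','w7');shot('side','s7');shot('scene','c7') "
```

```text
t: 9.2
ee_pos: [0.595, 0.0682, 0.053]
eef_rot: [-1.406, 1.568, -3.095]
wrist_force: [-5.4, -0.7, 6.5]
grip_width: 0.0219
t 9.2 pos [0.595  0.0682 0.053 ] x [-0.003 -0.    -1.   ] yaw_y -6.78 w 0.0219 F [-5.4 -0.7  6.5] q [-0.34  0.71  0.2   2.03 -0.32  0.43 -0.02]
```

View pics/w7.png

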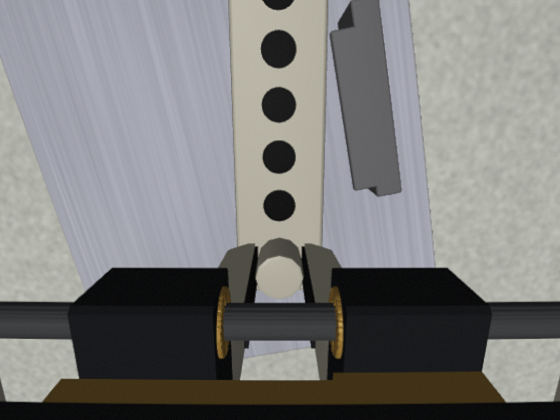

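View pics/s7.png

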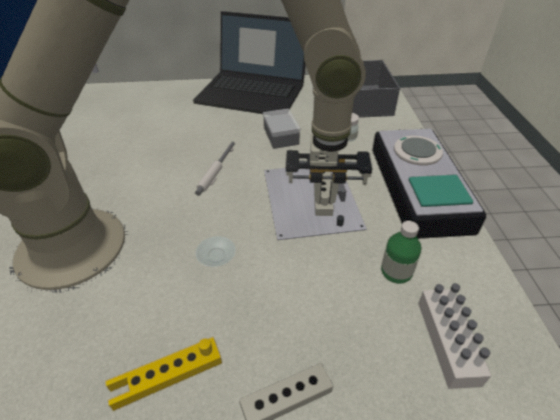

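```bash
python3 -m pendant '[[[0.6,-0.05,0],[0,0,0.05],2],[[1.2,-0.05,0],[0,0,0.1],2],[[1.8,-0.05,0],[0,0,0.14],2],[[2.3,-0.02,0],[0,0,0.18],2],[[2.7,0,0],[0,0,0.2],2],[[2.9,0,0],[0,0,0.2],2],[[2.9,0,0],[0,0,0.2],2],[[2.9,0,0],[0,0,0.2],2]]'
python3 -c "
from h import *
ty(); shot('wrist','w8');shot('scene','c8') "
```

```text
t: 10.15
ee_pos: [0.6241, 0.0682, 0.0527]
eef_rot: [-1.411, 1.569, -2.903]
wrist_force: [-3.3, -2.1, 5.6]
grip_width: 0.022
t 10.15 pos [0.6241 0.0682 0.0527] x [-0.002 -0.    -1.   ] yaw_y 4.51 w 0.022 F [-3.3 -2.1  5.6] q [-0.3   0.73  0.16  1.96 -0.24  0.47  0.11]
```

View pics/w8.png

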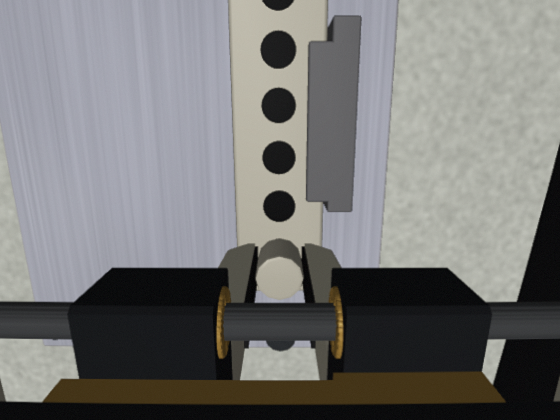

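Nearly flush: the bar is under the lip, its edge at about (323,211). I'll push gently until contact.

```bash
python3 -m pendant '[[[0.15,0,0],[0,0,0],2],[[0.3,0.02,0],[0,0,0],2],[[0.3,0.02,0],[0,0,0],2]]'
python3 -m pendant '[[[0,0,0],[0,0,0],2],[[0.2,0,0],[0,0,0],2],[[0.2,0,0],[0,0,0],2]]'
python3 -c "
from h import *
ty(); shot('wrist','w9') "
```

```text
t: 10.55
ee_pos: [0.6251, 0.0682, 0.0524]
eef_rot: [-1.536, 1.565, -3.028]
wrist_force: [-9.6, -2.9, 9.6]
grip_width: 0.0222
t: 10.85
ee_pos: [0.627, 0.0684, 0.0523]
eef_rot: [-1.562, 1.564, -3.054]
wrist_force: [-9.5, -2.0, 8.2]
grip_width: 0.0255
t 10.85 pos [0.627  0.0684 0.0523] x [-0.006 -0.001 -1.   ] yaw_y 4.52 w 0.0255 F [-9.5 -2.   8.2] q [-0.3   0.73  0.16  1.95 -0.23  0.48  0.11]
```

View pics/w9.png

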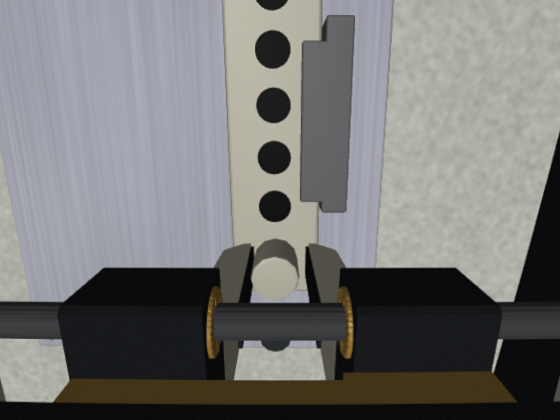

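Contact with the rail: about 9.5 N, and the jaws were pushed open to 25 mm. Now release and lift.

```bash
python3 -m pendant '[[[-0.1,0,0],[0,0,0],3.5],[[-0.2,0,0],[0,0,0],4],[[-0.2,0,0],[0,0,0],4],[[-0.2,0,0],[0,0,0],4],[[-0.2,0,3],[0,0,0],4],[[-0.2,0,7],[0,0,0],4],[[-5,-4,10],[0,0,0],4],[[-10,-8,12],[0,0,0],4],[[-10,-8,13],[0,0,0],4],[[-10,-8,13],[0,0,0],4]]'
python3 -c "
from h import *
ty(); shot('wrist','w10');shot('scene','c10');shot('side','s10')
s=cv2.imread('pics/s10.png')[130:260,240:400];cv2.imwrite('pics/s10z.png',cv2.resize(s,None,fx=4,fy=4,interpolation=2)) "
```

```text
t: 11.9
ee_pos: [0.528, -0.0147, 0.1852]
eef_rot: [1.199, 1.569, -0.297]
wrist_force: [0.6, -1.4, -0.4]
grip_width: 0.0401
t 11.9 pos [ 0.528  -0.0147  0.1852] x [ 0.002 -0.001 -1.   ] yaw_y 4.3 w 0.0401 F [ 0.6 -1.4 -0.4] q [-0.24  0.44  0.22  2.11 -0.17  0.6   0.17]
```

View pics/w10.png

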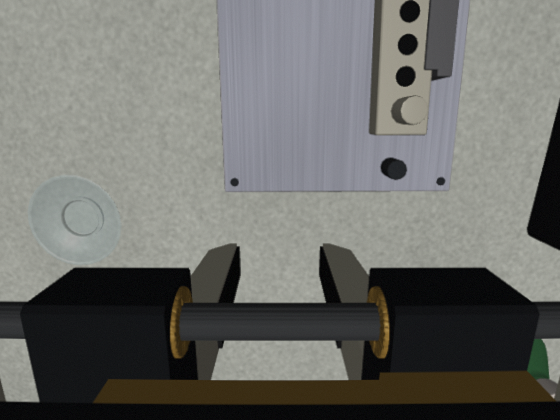

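View pics/s10z.png

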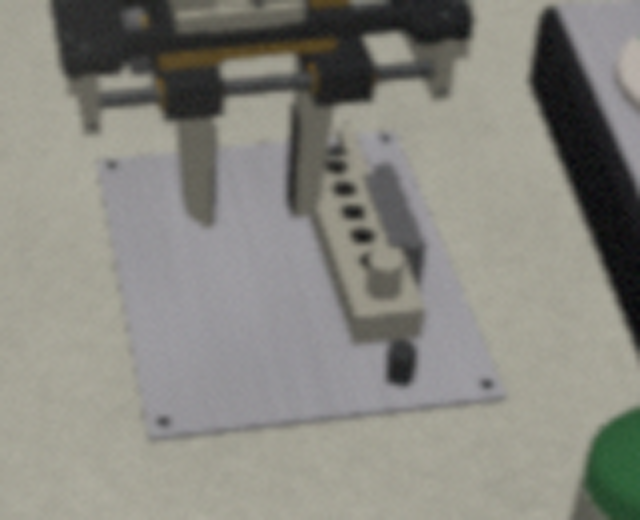

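View pics/c10.png

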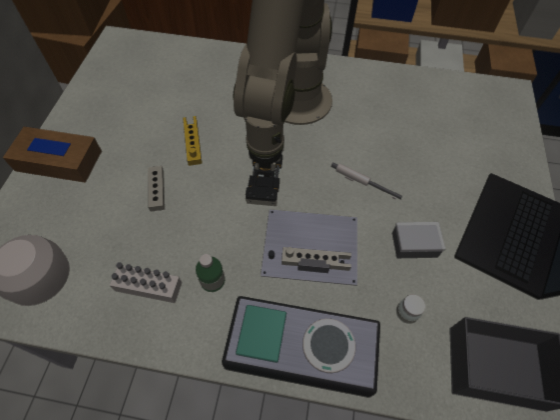

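The carrier lies along the rail under the lip, with the knob at wrist (413,110), and the bystanders haven't moved. A last numeric check before handing in.

Run:
```python
from h import *
ty()
w=V('w10'); b=np.radians(4.6); R=np.array([[np.cos(b),-np.sin(b)],[np.sin(b),np.cos(b)]]); post=np.array([.6185,.2138])
B=lambda p:(p[:,:2]-post)@R
print('knob top bay',B(w.atz([(414,109)],.058)))
q=B(w.atz([(409.5,11),(407.5,44),(405.5,76)],.032)); print('spots',q.round(4)); e=q[0]-q[-1];print('deg from rail',np.degrees(np.arctan2(e[0],e[1])))
print('bar end corners',B(w.atz([(376,134),(428,134)],.032)))
s=V('c10'); im=cv2.resize(s.im[235:285,255:365],None,fx=7,fy=7,interpolation=2); cv2.imwrite('pics/c10z.png',im[:,:,::-1])
```

```text
t 12.05 pos [ 0.5314 -0.0107  0.1829] x [ 0.002  0.    -1.   ] yaw_y 4.6 w 0.0399 F [0.1 0.3 0.4] q [-0.24  0.45  0.22  2.1  -0.17  0.6   0.17]
knob top bay [[-0.00555362 -0.14537299]]
spots [[-0.0056 -0.0708]
 [-0.0053 -0.0948]
 [-0.0051 -0.1189]]
deg from rail -0.6735562404713954
bar end corners [[-0.02630599 -0.16510534]
 [ 0.01779185 -0.16516177]]
```

View pics/c10z.png

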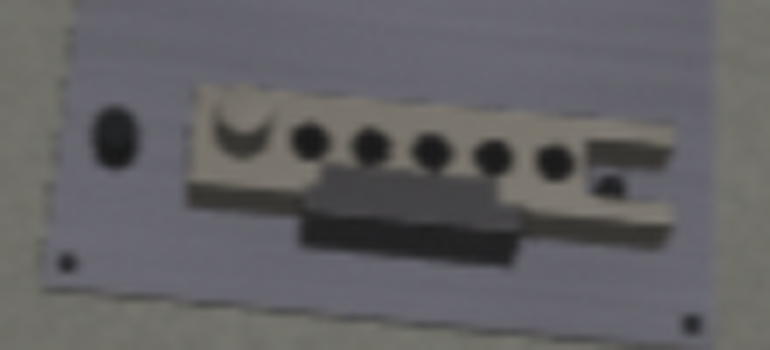

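The knob is at bay (-5.5, -145) mm against the target of (-5, -144), the angle is 0.7°, and the post is in the fork. Handing in.

```bash
python3 -c "
from h import *
print(ctrl.sign_off())"
```

```text
the job is handed in; nothing more can be done
None
```

I laid the carrier on the plate with its fork around the thin post and the knob end slanting out, at about 44° to the rail, and let go of it. Then I took the knob with light force and swung that end round under the lip until it pressed against the rail at about 9.5 N. I released it, backed the arm off and handed the job in at about 12 s; no verdict was reported.

**Last checks (wrist image):**

| Check | Measured | Wanted |
|---|---|---|
| Knob position in the bay, x | -5.5 mm | -5 mm |
| Knob position in the bay, y | -145 mm | -144 mm |
| Angle to the rail | 0.7° | under 4° |

- **Fit and release:** The post shows inside the fork, the gripper is clear of the carrier, and the wrist force is near zero. In the pictures it lies flat on the plate.
- **Bystanders:** They look unmoved in the scene picture; I did not re-measure their positions.
- **Disagreements:** Early position estimates from different cameras differed by a few mm, up to 8 mm at worst. The stop and fork tips were the worst, and close wrist views settled the post and carrier. No check failed.

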